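# Offer a tailgate hinge leaf up to its jamb and hold it for the pin

### The job

Fold both flaps of the parts carton well back past upright, then lift out the loose steel hinge leaf that stands inside and lower its knuckle between the two knuckles of the hinge fixed on the wooden jamb block, until all three holes line up and the 8 mm pin could be slid straight through. Finish while holding it there: the gripper keeps carrying the leaf, still and not resting or leaning on the jamb, the flaps stay open, and the other things on the bench are left where they are.

Things in the scene. Friction and masses are not known exactly. Their poses are not given: they have to be found in the camera images.
- carton: open cardboard carton fixed to the bench, left or right of centre: outside 190 (its x) by 150 (its y) by 115 mm high, walls and bottom 4 mm; origin at the centre of its underside, z up. Two flaps hang along the tops of its long walls (y = +75 and -75 mm, running along x) and meet over the middle when shut. The leaf stands inside, in the middle.
- cradle (a point): centre of the cork cradle inside the carton, 42 mm above its underside; axes as the carton's. Ledges at this height carry the leaf's shoulders; rib pairs 24 mm higher, at y = 18 to 40 and -18 to -40 mm, keep it upright in a 13 mm slot. Between the pairs, at the middle of the plate, 36 mm stay free for fingers, also below this height.
- flap_left (a joint): angle (rad) of the flap on the carton's +y wall: 0 shut, 1.57 upright, grows as it opens outward, stop at 2.4. Cardboard 180 by 70 by 4 mm, 40 g; hinge line at y = +75, z = 118 mm of the carton; stays where left (0.035 N m friction). Starts ajar, 0.75 to 1.15: a strip 45 mm or more stays free between the flaps' edges for closed fingertips, to push each flap outward from within.
- flap_right (a joint): the same for the flap on the -y wall (hinge line at y = -75 mm, z = 118 mm of the carton)
- leaf: loose steel hinge leaf, 0.25 to 0.5 kg: a knuckle (tube 28 mm outside, 30 mm long, 14 mm hole) with a flat plate standing up from it. Origin at the middle of the hole, pin axis along its y, z up the plate. Starts upright in the carton, axes along the carton's, origin 22 mm above the carton's underside. Fits either way round.
- leaf_grip (a point): middle of the leaf's plate, 62 mm above its origin: a good place to grip, across the 10 mm thickness (leaf's x). The plate, centred on the hole, is 70 mm wide (y -35 to +35) and reaches from z = 20 (shoulders beside the knuckle) to z = 85 mm above the leaf's origin; a 10 by 30 mm neck joins it to the knuckle.
- jamb: wooden jamb block fixed to the bench on the other side from the carton, 85 (its x) by 150 (its y) by 50 mm high, with a fixed steel hinge leaf on top (8 mm plate, top at 58 mm) that carries two knuckles; origin at the centre of its underside, z up.
- jamb_hole (a point): point on the fixed hinge's hole axis (along y; axes as the jamb's), midway between its two knuckles, 80 mm above the bench. Knuckles 28 mm outside, 28 mm long, 14 mm holes, gap between them 37 mm (y -18.5 to +18.5). In line, the loose knuckle hangs 8 mm clear of the plate below and its shoulders 6 mm clear of the fixed knuckles: only the gripper holds it.
- pin: bystander: steel hinge pin, 8 mm thick, 115 mm long with a flat head, lying on the bench between carton and jamb; not to be moved (origin at its underside)
- wrench: bystander: spanner 150 mm long lying near the robot, between carton and jamb
- screwdriver: bystander: screwdriver 200 mm long lying beyond the pin
- white_pot: bystander: white plastic pot, 90 mm across and 90 mm high, far left
- grey_pot: bystander: small grey plastic pot, 70 mm across and 50 mm high, far right
- motor: bystander: small electric motor standing, 60 mm across, 67 mm high, on the left
Mind the look-alikes: they are no part of the job. Of the things that look like the leaf, the largest one is meant.

How it is judged:
On the way, in this order (a step that is already met when the one before it is completed fails the run):
1. both carton flaps are folded back past upright (value of joint each of flap_left, flap_right above 1.7 rad), for 0.2 s.
2. the leaf is lifted out of the carton in the gripper (z of leaf in the frame of carton above 0.1 m and contact force between leaf and the fingers above 1 N), for 0.2 s.
At the end, for the whole second after the job is handed in: Last second: fingers hold the leaf (over 1 N), still (under 20 mm/s), upright within 0.35 rad, hole within 5 mm of the fixed hole axis, knuckle within 5 mm of mid gap, pin axes parallel within 0.09 rad, under 4 N on the jamb; both flaps beyond 1.7 rad (all of step 1 and x of leaf in the frame of jamb_hole between -0.005 and 0.005 m and y of leaf in the frame of jamb_hole between -0.005 and 0.005 m and z of leaf in the frame of jamb_hole between -0.005 and 0.005 m and angle between the y axis of leaf and the y axis of jamb, either way round below 0.09 rad and angle between leaf's own z axis and vertical below 0.35 rad and contact force between leaf and the fingers above 1 N and contact force between leaf and jamb below 4 N and linear speed of leaf below 0.02 m/s); the arm keeps its last pose, push and grip.
It fails at once if a bystander is pushed more than 40 mm (distance of any of pin, wrench, screwdriver, white_pot, grey_pot, motor from where it was at the start of the episode above 0.04 m).
It also fails if it takes over 61 s, if anything falls off the work surface, if the arm or the gripper's body presses on something with over 40 N, if the wrist force passes 120 N, or if a joint passes its speed limit or range.

### The arm

A 7-joint arm with a two-finger parallel gripper is mounted at the origin on the work surface. World frame = base frame: x ahead of the robot, y to its left, z up, the work surface at z = 0. Lengths are in m, angles in rad, forces in N, time in s.
With the tool pointing down it reaches from about 0.35 to 0.9 m from the base axis. Payload 8.1 kg.
Tool frame: the origin (TCP) lies midway between the tips of the shut fingers; the grasp point (between the pads) lies 19 mm behind it; z points along the fingers, y is the line along which they close (so a half turn about z gives the same grasp; the last joint's range is limited). The gripper opens to 92 mm and grips with 3 to 60 N. Pads are 19 mm wide; open, the fingers measure 130 mm over their backs; the gripper's body (75 mm by 190 mm) begins 47 mm behind the grasp point.
Start: joints at [1.145, 0.434, 0.025, 1.573, -0.012, 1.134, -0.075], TCP at [0.198, -0.593, 0.227] pointing down, gripper open.
Joint ranges: [-2.62, 2.62], [-0.44, 2.09], [-1.27, 1.32], [0.08, 2.57], [-1.32, 4.46], [0.12, 2], [-2.74, 2.74]. Speed limits (rad/s): [2.22, 2.22, 3.01, 3.01, 3.14, 3.14, 3.14].

### API

Orientations are given as [roll, pitch, yaw] about the fixed x, y, z axes, in that order (R = Rz(yaw) Ry(pitch) Rx(roll)).
In Python, from rig import observe, camera, get_calibration, job_done gives the robot as it stands.
- The arm moves only by the tool move_arm, never from a script. Its argument "commands" is a list of rows, each an object of numbers: "gripper": the finger opening in cm, from 0 to 9.18; "x", "y", "z": the shift along the tool's x, y, z in cm; "spin": the turn about the tool's z in degrees. A call has 1 to 8 rows; each row is the pose to reach, as a shift and turn from the pose commanded when the call began, along the tool's axes at that moment; what a row does not reach only later rows make up. A row lasts 1/12 s, in which the tool goes at most 41.7 mm and 7.16 degrees, less where a joint would pass 70% of its speed; a pose out of reach is approached as far as the arm can. A call with a gripper value outside its range is refused whole. The fingers move at their own pace and stop on an object; "grip_force" is the grip in N (left out, the last holds). Time passes only in rows, so rows that repeat a pose let the fingers close. It gives the time, the measured TCP pose, the force, the opening and the grip force at its end, in the units of the state.
- observe(): the state, without advancing time (a new reading comes with each control period).
- camera(name): name is "scene" or "top" or "wrist"; returns the picture (480x640x3 uint8, blue, green, red); there is no depth.
- get_calibration(name): a dict with "vertical_fov" (degrees; the focal length in pixels is half the picture's height over the tangent of half this angle, whatever the lens; pixels are square), "cx", "cy" (the principal point, pixels), "R" (3x3) and "t" (3): a world point X has camera coordinates R X + t. Camera axes: x right, y down, z forward; pixel columns grow to the right and rows downward; lengths in m; the calibration is good to about 2 mm. A picture is of the moment at which its call begins: read the wrist's pose just before it. get_calibration takes no time and is no camera call; for the wrist camera it gives the pose at the moment of the call.
- job_done(): hands the job in; it is judged then, once.
The state is a dict: "time": time; "joint_positions": joint angles; "joint_velocities": joint speeds; "joint_efforts": joint torques, N m; "tcp_pos": TCP position; "tool_rot": TCP orientation; "force": force on the tool from outside, world axes, zero at the start; "wrist_torque": the same for the moment, N m; "width": finger opening in m; "gripper_force": force on a finger pad.
Only numpy, scipy, OpenCV 4.12 (cv2) and the standard library are available. Lean on these libraries where they do the work, as an engineer would, in place of code of your own. Each camera call takes 0.05 s, during which the arm holds its last target. There are 200 camera calls.

## Working session

There is one attempt and no reset: what is moved stays moved. The work goes in short steps, Python scripts to look and compute and a tool call to move; the robot and the scene stay as the last step left them, time stands still between calls to the robot, and variables do not carry over. Pictures are saved under pics/ and viewed, at most 10 in all, crops included, and the job is handed in when it is done.

Besides the shell and the picture viewer there is one more tool, called after "Request:" as name(argument=value, ...) on one line, values as JSON. move_arm: Moves the arm, as the interface text tells. Its arguments: {"type":"object","properties":{"commands":{"type":"array"},"grip_force":{"type":"number"}},"required":["commands"]}

```bash
mkdir -p pics; ls; python3 - <<'E'
from rig import *
import cv2,numpy as np
s=observe();print({k:np.round(v,3).tolist() for k,v in s.items()})
for n in("top","scene","wrist"):
    cv2.imwrite(f"pics/{n}0.png",camera(n));c=get_calibration(n);print(n,{k:np.round(v,4).tolist() for k,v in c.items()})
E
```

```text
pics
{'time': 0.0, 'joint_positions': [1.145, 0.435, 0.025, 1.574, -0.012, 1.134, -0.075], 'joint_velocities': [-0.001, -0.001, -0.0, 0.0, -0.0, 0.001, 0.0], 'joint_efforts': [-0.0, -66.785, 0.985, -31.446, -0.061, 0.043, 0.0], 'tcp_pos': [0.198, -0.592, 0.226], 'tool_rot': [-3.14, 0.0, 0.323], 'force': [-0.382, -0.183, -1.211], 'wrist_torque': [0.03, -0.057, -0.003], 'gripper_force': 0.0, 'width': 0.092}
top {'vertical_fov': 46.4339, 'cx': 323.3103, 'cy': 238.157, 'R': [[-0.0786, -0.9969, -0.0], [-0.9752, 0.0769, -0.2076], [0.207, -0.0163, -0.9782]], 't': [0.0964, 0.5755, 1.1614]}
scene {'vertical_fov': 49.1959, 'cx': 309.9074, 'cy': 247.7649, 'R': [[0.2626, 0.9649, 0.0042], [0.5821, -0.155, -0.7982], [-0.7695, 0.212, -0.6024]], 't': [-0.1908, -0.2286, 1.8455]}
wrist {'vertical_fov': 59.5973, 'cx': 323.5174, 'cy': 238.3733, 'R': [[0.3171, -0.9484, -0.0018], [-0.9175, -0.3072, 0.2527], [-0.2402, -0.0785, -0.9676]], 't': [-0.6255, -0.0327, 0.3888]}
```

View pics/top0.png

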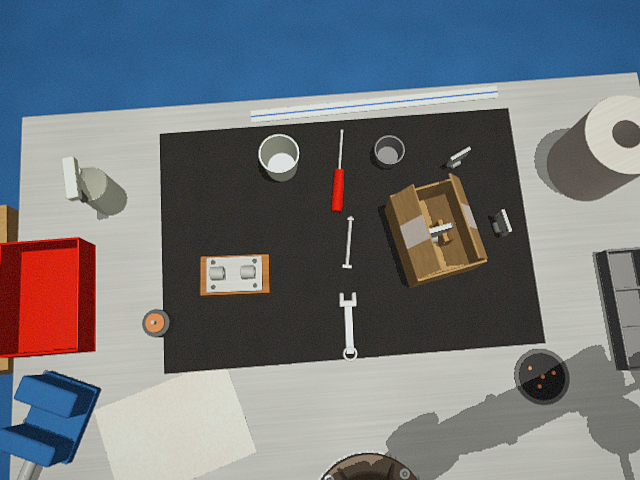

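View pics/scene0.png

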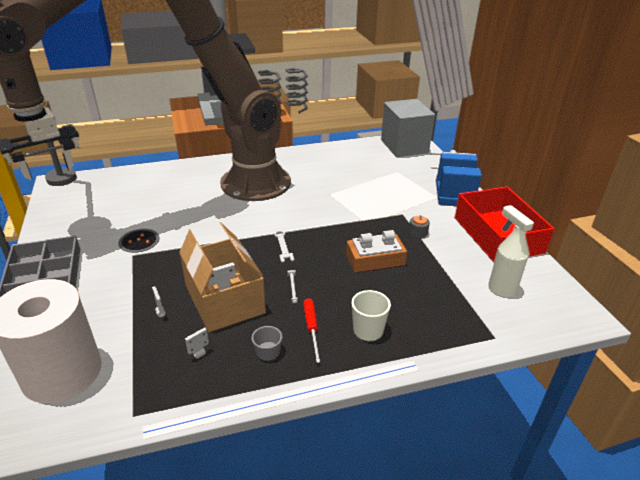

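Top view: carton at (437,230), jamb at (235,273). Leaf-like things are at (441,231) in the carton, (459,157) and (502,221) on the mat. The one in the carton fits, being the largest and standing inside. I'll confirm that in an enlarged crop.

```bash
python3 - <<'E'
import cv2,numpy as np
t=cv2.imread("pics/top0.png")
a=cv2.resize(t[150:300,375:525],(600,600),interpolation=cv2.INTER_CUBIC)
b=cv2.resize(t[245:305,190:280],None,fx=2.2,fy=2.2,interpolation=cv2.INTER_CUBIC)
o=np.zeros((600,800,3),np.uint8);o[:,:600]=a;o[:b.shape[0],602:602+b.shape[1]]=b[:, :198]
cv2.imwrite("pics/crop1.png",o)
s=cv2.imread("pics/scene0.png")
a=cv2.resize(s[215:335,170:290],(480,480),interpolation=cv2.INTER_CUBIC)
b=cv2.resize(s[225:275,340:415],None,fx=4,fy=4,interpolation=cv2.INTER_CUBIC)
o=np.zeros((480,800,3),np.uint8);o[:,:480]=a;o[:200,482:782]=b
cv2.imwrite("pics/crop2.png",o)
E
```

```text
(no output)
```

View pics/crop1.png

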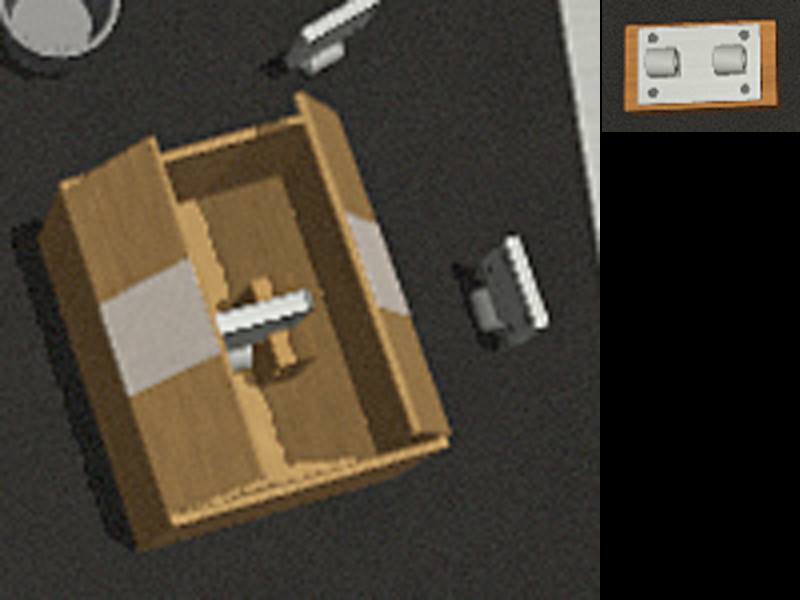

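View pics/crop2.png

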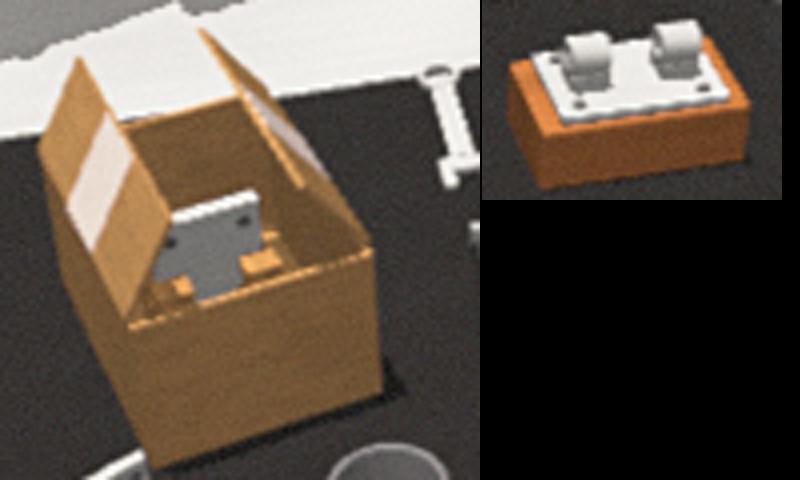

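The crops confirm it: the leaf in the carton is the full-size one, with its plate top at crop (262,312). The two on the mat are clearly smaller. Next I measure the carton and jamb poses from corners.

```bash
cat > h.py <<'E'
import numpy as np,cv2
from rig import *
def ray(c,uv):
    f=240/np.tan(np.radians(c["vertical_fov"])/2);R=np.array(c["R"]);t=np.array(c["t"])
    d=R.T@np.array([(uv[0]-c["cx"])/f,(uv[1]-c["cy"])/f,1]);return -R.T@t,d
def onz(c,uv,z):
    o,d=ray(c,uv);return (o+d*(z-o[2])/d[2])
def proj(c,X):
    f=240/np.tan(np.radians(c["vertical_fov"])/2);p=np.array(c["R"])@X+c["t"];return [round(float(f*p[0]/p[2]+c["cx"]),1),round(float(f*p[1]/p[2]+c["cy"]),1)]
E
python3 - <<'E'
from h import *
np.set_printoptions(precision=4,suppress=True)
T=get_calibration("top");S=get_calibration("scene")
print("camT",ray(T,(0,0))[0],"camS",ray(S,(0,0))[0])
t1=lambda x,y:((x+.5)/4-.5+375,(y+.5)/4-.5+150)
s1=lambda x,y:((x+.5)/4-.5+170,(y+.5)/4-.5+215)
for n,p in dict(nearR=(448,440),nearL=(175,524),farL=(62,185)).items(): print("carton top",n,onz(T,t1(*p),.115))
for n,p in dict(farL_=(372,252),farR=(128,328)).items(): print("carton scene rim",n,onz(S,s1(*p),.115))
for n,p in dict(b1=(155,466),b2=(382,392)).items(): print("base",n,onz(S,s1(*p),0))
for n,p in dict(plA=(218,323),plB=(311,298)).items(): print("leaf top plate(z.107)",n,onz(T,t1(*p),.107))
for n,p in dict(plA=(172,217),plB=(258,197)).items(): print("leaf scene",n,onz(S,s1(*p),.107))
img=cv2.imread("pics/top0.png");hsv=cv2.cvtColor(img,cv2.COLOR_BGR2HSV)
# jamb: wood + plate
m=np.zeros(img.shape[:2],np.uint8);r=(slice(245,305),slice(190,280))
m[r]=((hsv[r][...,2]>75)*255)
c=max(cv2.findContours(m,0,2)[0],key=cv2.contourArea);R=cv2.minAreaRect(c);print(R,[onz(T,p,.05) for p in cv2.boxPoints(R)])
p=np.zeros_like(m);p[r]=((hsv[r][...,1]<60)&(hsv[r][...,2]>90))*255
c=max(cv2.findContours(p,0,2)[0],key=cv2.contourArea);R=cv2.minAreaRect(c);print("plate",R,[onz(T,q,.058) for q in cv2.boxPoints(R)])
s2=lambda x,y:((x-482+.5)/4-.5+340,(y+.5)/4-.5+225)
for q in [(512,66),(545,131),(750,103),(706,38)]:print("jamb scene z.05",onz(S,s2(*q),.05))
for q in [(532,53),(563,122),(728,98)]:print("plate scene z.058",onz(S,s2(*q),.058))
E
```

```text
camT [0.3284 0.0708 1.2556] camS [ 1.6034 -0.2426  0.93  ]
carton top nearR [ 0.498  -0.2812  0.115 ]
carton top nearL [ 0.4657 -0.1356  0.115 ]
carton top farL [ 0.6499 -0.0965  0.115 ]
carton scene rim farL_ [ 0.6478 -0.0966  0.115 ]
carton scene rim farR [ 0.6779 -0.2447  0.115 ]
base b1 [ 0.6763 -0.242   0.    ]
base b2 [ 0.6489 -0.0962  0.    ]
leaf top plate(z.107) plA [ 0.5707 -0.1717  0.107 ]
leaf top plate(z.107) plB [ 0.5802 -0.2222  0.107 ]
leaf scene plA [ 0.5737 -0.208   0.107 ]
leaf scene plB [ 0.5678 -0.1537  0.107 ]
((234.07107543945312, 274.7771911621094), (40.56755828857422, 69.70426177978516), 87.70938873291016) [array([0.5655, 0.3262, 0.05  ]), array([0.5597, 0.1739, 0.05  ]), array([0.4706, 0.1756, 0.05  ]), array([0.4764, 0.3256, 0.05  ])]
plate ((233.50799560546875, 273.6996765136719), (34.85213088989258, 56.35493469238281), 87.70938873291016) [array([0.5595, 0.3112, 0.058 ]), array([0.5548, 0.1889, 0.058 ]), array([0.4788, 0.1902, 0.058 ]), array([0.4834, 0.3108, 0.058 ])]
jamb scene z.05 [0.4762 0.1773 0.05  ]
jamb scene z.05 [0.5529 0.1753 0.05  ]
jamb scene z.05 [0.5597 0.323  0.05  ]
jamb scene z.05 [0.4798 0.3236 0.05  ]
plate scene z.058 [0.4753 0.1921 0.058 ]
plate scene z.058 [0.5562 0.1866 0.058 ]
plate scene z.058 [0.5601 0.3055 0.058 ]
```

```bash
cat >> h.py <<'E'
C0=np.array([.5725,-.189,0]);CY=.202
def cart(x,y,z): c,s=np.cos(CY),np.sin(CY);return C0+[c*x-s*y,s*x+c*y,z]
from scipy.spatial.transform import Rotation as Ro
def plan(p,yaw,name=""):
    s=observe();R=Ro.from_euler("xyz",s["tool_rot"]).as_matrix();d=R.T@(np.array(p)-s["tcp_pos"])*100
    dy=(yaw-s["tool_rot"][2]+np.pi)%(2*np.pi)-np.pi
    print(name,"xyz cm",np.round(d,2),"spin",round(-np.degrees(dy),1),"t",round(s["time"],2),"tcp",np.round(s["tcp_pos"],4),np.round(s["tool_rot"],3))
E
python3 - <<'E'
from h import *
plan(cart(0,0,.25),CY+np.pi/2)
E
```

```text
xyz cm [ 48.3  -26.38  -2.36] spin -83.1 t 0.15 tcp [ 0.1981 -0.5924  0.2261] [-3.14   0.     0.323]
```

Request:
move_arm(commands=[{"gripper": 0, "x": 3.4, "y": -1.9, "z": -2.4, "spin": -6}, {"gripper": 0, "x": 6.9, "y": -3.8, "z": -2.4, "spin": -12}, {"gripper": 0, "x": 10.3, "y": -5.6, "z": -2.4, "spin": -18}, {"gripper": 0, "x": 13.8, "y": -7.5, "z": -2.4, "spin": -24}, {"gripper": 0, "x": 17.2, "y": -9.4, "z": -2.4, "spin": -30}, {"gripper": 0, "x": 20.7, "y": -11.3, "z": -2.4, "spin": -36}, {"gripper": 0, "x": 24.2, "y": -13.2, "z": -2.4, "spin": -42}])

```text
time: 0.73
tcp_pos: [0.3867, -0.3892, 0.2507]
tool_rot: [-3.142, 0.0, 1.061]
force: [0.1, -0.8, -0.6]
width: 0.0496
gripper_force: 0.0
```

```bash
python3 - <<'E'
from h import *
plan(cart(0,0,.25),CY+np.pi/2)
E
```

```text
xyz cm [26.54  6.44  0.07] spin -40.8 t 0.73 tcp [ 0.3867 -0.3892  0.2507] [-3.142  0.     1.061]
```

Request:
move_arm(commands=[{"gripper": 0, "x": 3.9, "y": 0.9, "spin": -6}, {"gripper": 0, "x": 7.8, "y": 1.9, "spin": -12}, {"gripper": 0, "x": 11.7, "y": 2.8, "spin": -18}, {"gripper": 0, "x": 15.6, "y": 3.8, "spin": -24}, {"gripper": 0, "x": 19.5, "y": 4.7, "spin": -30}, {"gripper": 0, "x": 23.4, "y": 5.7, "spin": -36}, {"gripper": 0, "x": 26.5, "y": 6.4, "spin": -41}, {"gripper": 0, "x": 26.5, "y": 6.4, "spin": -41}])

```text
invalid input at $.commands[0]: expected keys gripper, x, y, z, spin
```

```bash
python3 - <<'E'
from h import *
plan(cart(0,0,.25),CY+np.pi/2)
plan(cart(0,0,.145),CY+np.pi/2,"low")
plan(cart(0,.083,.145),CY+np.pi/2,"left")
plan(cart(0,-.083,.145),CY+np.pi/2,"right")
c=get_calibration("wrist");w=camera("wrist");cv2.imwrite("pics/w1.png",w)
print([proj(c,cart(0,y,.107)) for y in(-.035,.035)])
E
```

```text
xyz cm [26.54  6.44  0.07] spin -40.8 t 0.73 tcp [ 0.3867 -0.3892  0.2507] [-3.142  0.     1.061]
low xyz cm [26.54  6.44 10.57] spin -40.8 t 0.73 tcp [ 0.3867 -0.3892  0.2507] [-3.142  0.     1.061]
left xyz cm [32.83  1.02 10.57] spin -40.8 t 0.73 tcp [ 0.3867 -0.3892  0.2507] [-3.142  0.     1.061]
right xyz cm [20.26 11.87 10.57] spin -40.8 t 0.73 tcp [ 0.3867 -0.3892  0.2507] [-3.142  0.     1.061]
[[471.1, -173.6], [397.6, -288.9]]
```

View pics/w1.png

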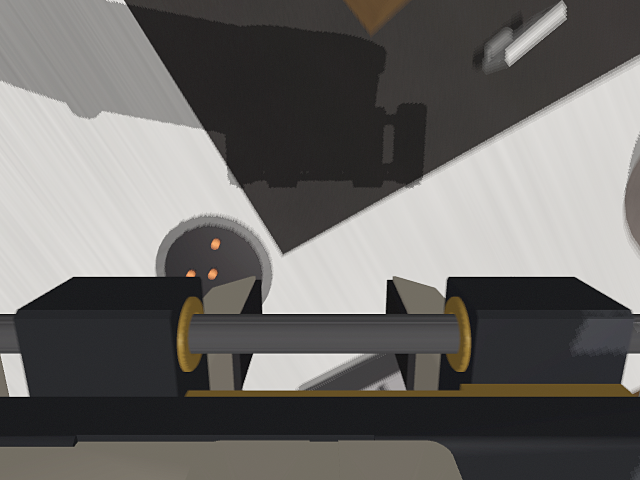

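The move was refused because each row needs all five keys. So this view is from the halfway pose, with the carton corner at (375,30).

Request:
move_arm(commands=[{"gripper": 0, "x": 3.9, "y": 0.9, "z": 0, "spin": -6}, {"gripper": 0, "x": 7.8, "y": 1.9, "z": 0, "spin": -12}, {"gripper": 0, "x": 11.7, "y": 2.8, "z": 0, "spin": -18}, {"gripper": 0, "x": 15.6, "y": 3.8, "z": 0, "spin": -24}, {"gripper": 0, "x": 19.5, "y": 4.7, "z": 0, "spin": -30}, {"gripper": 0, "x": 23.4, "y": 5.7, "z": 0, "spin": -36}, {"gripper": 0, "x": 26.5, "y": 6.4, "z": 0, "spin": -41}, {"gripper": 0, "x": 26.5, "y": 6.4, "z": 0, "spin": -41}])

```text
time: 1.45
tcp_pos: [0.576, -0.1841, 0.2505]
tool_rot: [3.139, -0.004, 1.785]
force: [-0.6, -0.1, 0.3]
width: 0.0004
gripper_force: 0.0
```

```bash
python3 - <<'E'
from h import *
y=CY+np.pi/2
plan(cart(0,0,.145),y,"low")
plan(cart(0,.083,.145),y,"left")
plan(cart(0,-.083,.145),y,"right")
E
```

```text
low xyz cm [-0.44 -0.47 10.55] spin 0.7 t 1.45 tcp [ 0.576  -0.1841  0.2505] [ 3.139 -0.004  1.785]
left xyz cm [ 7.86 -0.37 10.58] spin 0.7 t 1.45 tcp [ 0.576  -0.1841  0.2505] [ 3.139 -0.004  1.785]
right xyz cm [-8.74 -0.58 10.51] spin 0.7 t 1.45 tcp [ 0.576  -0.1841  0.2505] [ 3.139 -0.004  1.785]
```

Request:
move_arm(commands=[{"gripper": 0, "x": -0.4, "y": -0.5, "z": 0, "spin": 0}, {"gripper": 0, "x": -0.4, "y": -0.5, "z": 4, "spin": 0}, {"gripper": 0, "x": -0.4, "y": -0.5, "z": 8, "spin": 0}, {"gripper": 0, "x": -0.4, "y": -0.5, "z": 10.5, "spin": 0}, {"gripper": 0, "x": -0.4, "y": -0.5, "z": 10.5, "spin": 0}, {"gripper": 0, "x": 1.2, "y": -0.5, "z": 10.5, "spin": 0}, {"gripper": 0, "x": 2.7, "y": -0.5, "z": 10.5, "spin": 0}, {"gripper": 0, "x": 4, "y": -0.5, "z": 10.5, "spin": 0}])

```text
time: 2.12
tcp_pos: [0.5594, -0.1534, 0.1473]
tool_rot: [3.14, 0.001, 1.77]
force: [0.5, -0.5, 0.5]
width: 0.0003
gripper_force: 0.6
```

Request:
move_arm(commands=[{"gripper": 0, "x": 1.2, "y": 0, "z": 0, "spin": 0}, {"gripper": 0, "x": 2.4, "y": 0, "z": 0, "spin": 0}, {"gripper": 0, "x": 3.4, "y": 0, "z": 0, "spin": 0}, {"gripper": 0, "x": 4, "y": 0, "z": 0, "spin": 0}, {"gripper": 0, "x": 4.2, "y": 0, "z": 0, "spin": 0}, {"gripper": 0, "x": 4.2, "y": 0, "z": 0, "spin": 0}])

```text
time: 2.62
tcp_pos: [0.5508, -0.1117, 0.1458]
tool_rot: [-3.142, 0.0, 1.772]
force: [-0.1, -0.3, 0.7]
width: 0.0006
gripper_force: 0.0
```

```bash
python3 - <<'E'
from h import *
y=CY+np.pi/2
plan(cart(0,.083,.145),y,"left")
plan(cart(0,-.083,.145),y,"right")
print(observe()["force"])
E
```

```text
left xyz cm [0.3  0.57 0.08] spin -0.0 t 2.62 tcp [ 0.5508 -0.1117  0.1458] [-3.142  0.     1.772]
right xyz cm [-16.3    0.58   0.08] spin -0.0 t 2.62 tcp [ 0.5508 -0.1117  0.1458] [-3.142  0.     1.772]
[-0.11722282 -0.25081836  0.73195926]
```

Request:
move_arm(commands=[{"gripper": 0, "x": 0.5, "y": 0.2, "z": 0, "spin": 0}, {"gripper": 0, "x": -3, "y": 0.5, "z": 0, "spin": 0}, {"gripper": 0, "x": -6, "y": 0.5, "z": 0, "spin": 0}, {"gripper": 0, "x": -8, "y": 0.5, "z": 0, "spin": 0}, {"gripper": 0, "x": -9.5, "y": 0.5, "z": 0, "spin": 0}, {"gripper": 0, "x": -11, "y": 0.5, "z": 0, "spin": 0}, {"gripper": 0, "x": -12.4, "y": 0.5, "z": 0, "spin": 0}, {"gripper": 0, "x": -13.6, "y": 0.5, "z": 0, "spin": 0}])

```text
time: 3.28
tcp_pos: [0.5832, -0.2451, 0.1457]
tool_rot: [3.141, -0.0, 1.772]
force: [-0.4, 0.9, 0.3]
width: 0.0001
gripper_force: 0.3
```

Request:
move_arm(commands=[{"gripper": 0, "x": -1.2, "y": 0, "z": 0, "spin": 0}, {"gripper": 0, "x": -2.2, "y": 0, "z": 0, "spin": 0}, {"gripper": 0, "x": -2.8, "y": 0, "z": 0, "spin": 0}, {"gripper": 0, "x": -2.9, "y": 0, "z": 0, "spin": 0}, {"gripper": 0, "x": -2.9, "y": 0, "z": 0, "spin": 0}])

```text
time: 3.7
tcp_pos: [0.5887, -0.2733, 0.1457]
tool_rot: [3.142, 0.0, 1.771]
force: [0.3, -0.2, -0.2]
width: 0.0005
gripper_force: 0.0
```

```bash
python3 - <<'E'
from h import *
y=CY+np.pi/2
plan(cart(0,-.083,.145),y,"right")
plan(cart(0,0,.2),y,"mid")
t=camera("top");s=camera("scene")
a=cv2.resize(t[130:310,360:540],(480,480),interpolation=cv2.INTER_CUBIC)
b=cv2.resize(s[190:340,150:300],(320,320),interpolation=cv2.INTER_CUBIC)
o=np.zeros((480,800,3),np.uint8);o[:,:480]=a;o[:320,480:]=b
cv2.imwrite("pics/flaps.png",o)
E
```

```text
right xyz cm [0.28 0.11 0.07] spin -0.1 t 3.7 tcp [ 0.5887 -0.2733  0.1457] [3.142 0.    1.771]
mid xyz cm [ 8.58  0.09 -5.43] spin -0.1 t 3.7 tcp [ 0.5887 -0.2733  0.1457] [3.142 0.    1.771]
```

View pics/flaps.png

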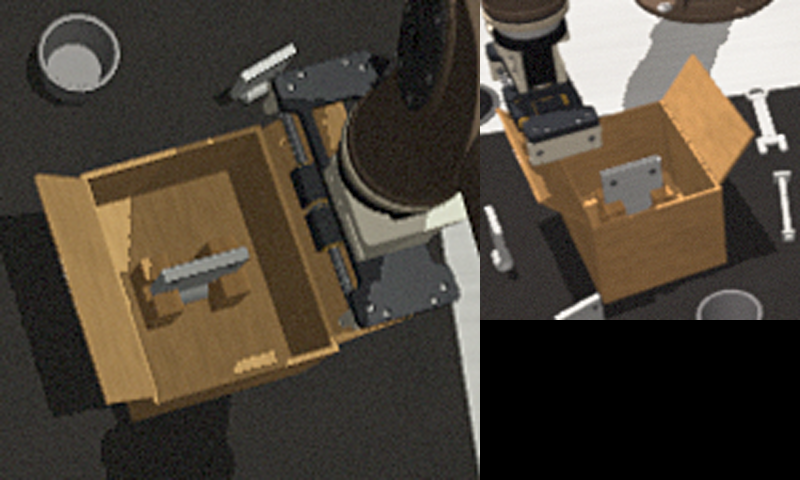

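The left flap is folded out, with its outer edge from (38,178) to (108,403). The right flap lies out under the gripper. The leaf stands between the cork ribs, its plate top near (200,265). I'll back off, open the fingers, and check the flap angles and the leaf.

Request:
move_arm(commands=[{"gripper": 0, "x": 2, "y": 0, "z": -2, "spin": 0}, {"gripper": 9, "x": 5, "y": 0, "z": -4, "spin": 0}, {"gripper": 9, "x": 8.5, "y": 0, "z": -5.5, "spin": 0}, {"gripper": 9, "x": 8.5, "y": 0, "z": -5.5, "spin": 0}, {"gripper": 9, "x": 8.5, "y": 0, "z": -5.5, "spin": 0}, {"gripper": 9, "x": 8.5, "y": 0, "z": -5.5, "spin": 0}])

```text
time: 4.3
tcp_pos: [0.5717, -0.1896, 0.201]
tool_rot: [3.141, 0.001, 1.772]
force: [-0.5, -1.1, -0.3]
width: 0.029
gripper_force: 0.0
```

```bash
python3 - <<'E'
from h import *
y=CY+np.pi/2
plan(cart(0,0,.2),y,"mid")
T=get_calibration("top");S=get_calibration("scene")
t1=lambda x,y:((x+.5)*.375-.5+360,(y+.5)*.375-.5+130)
s1=lambda x,y:((x+.5)*.46875-.5+150,(y+.5)*.46875-.5+190)
print("leaf",[onz(T,t1(*p),.107).round(4) for p in[(155,279),(247,252)]],[onz(S,s1(x-480,y),.107).round(4) for x,y in[(600,175),(661,160)]])
print("pred leaf ends",cart(0,.035,.107),cart(0,-.035,.107))
print("L flap px",t1(38,178),t1(108,403))
for th in(1.7,1.9,2.1,2.3):
  print(th,[proj(T,cart(x,.075-.07*np.cos(th),.118+.07*np.sin(th))) for x in(.09,-.09)],[proj(T,cart(x,-.075+.07*np.cos(th),.118+.07*np.sin(th))) for x in(.09,-.09)])
w=camera("wrist");cv2.imwrite("pics/w2.png",w)
t=camera("top");s=camera("scene")
a=cv2.resize(t[130:310,360:540],(400,400),interpolation=cv2.INTER_CUBIC)
b=cv2.resize(w,(400,300))
o=np.zeros((400,800,3),np.uint8);o[:,:400]=a;o[:300,400:]=b
cv2.imwrite("pics/f2.png",o)
c=get_calibration("wrist");print([proj(c,cart(0,q,.107)) for q in(.035,-.035)])
E
```

```text
mid xyz cm [0.04 0.09 0.1 ] spin -0.0 t 4.3 tcp [ 0.5717 -0.1896  0.201 ] [3.141e+00 1.000e-03 1.772e+00]
leaf [array([ 0.5641, -0.147 ,  0.107 ]), array([ 0.5801, -0.222 ,  0.107 ])] [array([ 0.5807, -0.2251,  0.107 ]), array([ 0.5715, -0.1532,  0.107 ])]
pred leaf ends [ 0.56547798 -0.15471165  0.107     ] [ 0.57952202 -0.22328835  0.107     ]
L flap px (373.9375, 196.4375) (400.1875, 280.8125)
1.7 [[390.8, 188.9], [418.9, 275.1]] [[470.7, 166.6], [501.2, 251.4]]
1.9 [[384.1, 191.2], [411.9, 277.3]] [[476.7, 165.3], [507.3, 249.8]]
2.1 [[377.7, 193.7], [405.2, 279.5]] [[481.8, 164.6], [512.5, 248.5]]
2.3 [[372.0, 196.3], [399.1, 281.7]] [[485.9, 164.5], [516.5, 247.8]]
[[327.6, 180.5], [327.7, 290.6]]
```

View pics/f2.png

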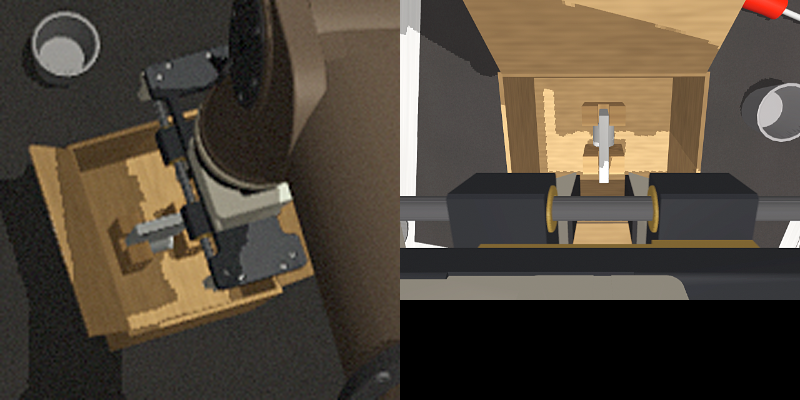

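The wrist view shows the plate's top edge at full-picture (326,180) to (325,291), against the predicted (328,180) to (328,291). The left flap is at about 2.2 rad. Next I descend for the grasp.

Request:
move_arm(commands=[{"gripper": 9, "x": 0, "y": 0, "z": 1, "spin": 0}, {"gripper": 9, "x": 0, "y": 0, "z": 2, "spin": 0}, {"gripper": 9, "x": 0, "y": 0, "z": 3, "spin": 0}, {"gripper": 9, "x": 0, "y": 0, "z": 4.5, "spin": 0}, {"gripper": 9, "x": 0, "y": 0, "z": 6, "spin": 0}, {"gripper": 9, "x": 0, "y": 0, "z": 7, "spin": 0}, {"gripper": 9, "x": 0, "y": 0, "z": 7, "spin": 0}])

```text
time: 5.03
tcp_pos: [0.5698, -0.1896, 0.1275]
tool_rot: [-3.137, -0.002, 1.771]
force: [-1.0, 0.3, -0.5]
width: 0.0874
gripper_force: 0.0
```

Request:
move_arm(commands=[{"gripper": 8, "x": 0, "y": 0, "z": 1.7, "spin": 0}, {"gripper": 8, "x": 0, "y": 0, "z": 3.4, "spin": 0}, {"gripper": 8, "x": 0, "y": 0, "z": 5, "spin": 0}, {"gripper": 8, "x": 0, "y": 0, "z": 6.2, "spin": 0}, {"gripper": 8, "x": 0, "y": 0, "z": 6.5, "spin": 0}, {"gripper": 8, "x": 0, "y": 0, "z": 6.5, "spin": 0}])

```text
time: 5.53
tcp_pos: [0.5713, -0.1897, 0.0651]
tool_rot: [-3.14, -0.001, 1.771]
force: [-0.9, 0.6, 0.1]
width: 0.0797
gripper_force: 0.0
```

```bash
python3 - <<'E'
from h import *
plan(cart(0,0,.065),CY+np.pi/2,"grasp");print(observe()["width"],observe()["force"])
E
```

```text
grasp xyz cm [0.04 0.13 0.01] spin -0.1 t 5.53 tcp [ 0.5713 -0.1897  0.0651] [-3.140e+00 -1.000e-03  1.771e+00]
0.07974862647314383 [-0.85426371  0.56117809  0.13462799]
```

Close slowly and fully, with 40 N.

Request:
move_arm(commands=[{"gripper": 3, "x": 0, "y": 0.1, "z": 0, "spin": 0}, {"gripper": 3, "x": 0, "y": 0.1, "z": 0, "spin": 0}, {"gripper": 3, "x": 0, "y": 0.1, "z": 0, "spin": 0}, {"gripper": 3, "x": 0, "y": 0.1, "z": 0, "spin": 0}, {"gripper": 3, "x": 0, "y": 0.1, "z": 0, "spin": 0}, {"gripper": 3, "x": 0, "y": 0.1, "z": 0, "spin": 0}, {"gripper": 0, "x": 0, "y": 0.1, "z": 0, "spin": 0}, {"gripper": 0, "x": 0, "y": 0.1, "z": 0, "spin": 0}], grip_force=40)

```text
time: 6.2
tcp_pos: [0.5727, -0.1896, 0.0658]
tool_rot: [3.142, 0.0, 1.771]
force: [-0.2, -1.4, -0.0]
width: 0.0314
gripper_force: 0.0
```

Request:
move_arm(commands=[{"gripper": 0, "x": 0, "y": 0, "z": 0, "spin": 0}, {"gripper": 0, "x": 0, "y": 0, "z": 0, "spin": 0}, {"gripper": 0, "x": 0, "y": 0, "z": 0, "spin": 0}, {"gripper": 0, "x": 0, "y": 0, "z": 0, "spin": 0}])

```text
time: 6.53
tcp_pos: [0.5728, -0.1895, 0.0657]
tool_rot: [3.142, -0.0, 1.771]
force: [-0.2, 0.9, -0.4]
width: 0.0097
gripper_force: 40.0
```

Request:
move_arm(commands=[{"gripper": 0, "x": 0, "y": 0, "z": -0.8, "spin": 0}, {"gripper": 0, "x": 0, "y": 0, "z": -2, "spin": 0}, {"gripper": 0, "x": 0, "y": 0, "z": -4, "spin": 0}, {"gripper": 0, "x": 0, "y": 0, "z": -6.5, "spin": 0}, {"gripper": 0, "x": 0, "y": 0, "z": -9.5, "spin": 0}, {"gripper": 0, "x": 0, "y": 0, "z": -13, "spin": 0}, {"gripper": 0, "x": 0, "y": 0, "z": -16.5, "spin": 0}, {"gripper": 0, "x": 0, "y": 0, "z": -19, "spin": 0}])

```text
time: 7.2
tcp_pos: [0.5729, -0.1893, 0.2601]
tool_rot: [3.139, 0.001, 1.772]
force: [0.5, -0.1, -3.6]
width: 0.0095
gripper_force: 40.0
```

Request:
move_arm(commands=[{"gripper": 0, "x": 0, "y": 0, "z": -1, "spin": 0}, {"gripper": 0, "x": 0, "y": 0, "z": -1, "spin": 0}, {"gripper": 0, "x": 0, "y": 0, "z": -1, "spin": 0}])

```text
time: 7.45
tcp_pos: [0.5721, -0.1896, 0.2651]
tool_rot: [-3.141, -0.0, 1.771]
force: [-0.5, -0.3, -4.8]
width: 0.0099
gripper_force: 40.0
```

```bash
python3 - <<'E'
from h import *
plan([.517,.25,.26],-.042+np.pi/2,"jamb");print(observe()["width"],observe()["force"])
E
```

```text
jamb xyz cm [44.17  3.35  0.51] spin 13.9 t 7.45 tcp [ 0.5721 -0.1896  0.2651] [-3.141 -0.     1.771]
0.009860971055651594 [-0.53054332 -0.33982222 -4.81365706]
```

Request:
move_arm(commands=[{"gripper": 0, "x": 3, "y": 0.2, "z": 0, "spin": 1.5}, {"gripper": 0, "x": 7, "y": 0.5, "z": 0, "spin": 3}, {"gripper": 0, "x": 11, "y": 0.8, "z": 0, "spin": 4.5}, {"gripper": 0, "x": 15, "y": 1.1, "z": 0, "spin": 6}, {"gripper": 0, "x": 19, "y": 1.4, "z": 0, "spin": 7.5}, {"gripper": 0, "x": 23, "y": 1.8, "z": 0, "spin": 9}, {"gripper": 0, "x": 27, "y": 2.1, "z": 0, "spin": 11}, {"gripper": 0, "x": 30, "y": 2.3, "z": 0, "spin": 13.9}])

```text
time: 8.12
tcp_pos: [0.5331, 0.1124, 0.2634]
tool_rot: [-3.137, -0.0, 1.53]
force: [0.1, 0.2, -3.8]
width: 0.0098
gripper_force: 40.0
```

Request:
move_arm(commands=[{"gripper": 0, "x": 2, "y": 0, "z": 0, "spin": 0}, {"gripper": 0, "x": 2.5, "y": 0, "z": 0, "spin": 0}, {"gripper": 0, "x": 2.5, "y": 0, "z": 0, "spin": 0}, {"gripper": 0, "x": 2.5, "y": 0, "z": 0, "spin": 0}, {"gripper": 0, "x": 2.5, "y": 0, "z": 0, "spin": 0}])

```text
time: 8.53
tcp_pos: [0.5364, 0.1319, 0.2645]
tool_rot: [-3.14, 0.002, 1.527]
force: [-0.5, -0.9, -4.5]
width: 0.0097
gripper_force: 40.0
```

```bash
python3 - <<'E'
from h import *
plan([.517,.25,.26],-.042+np.pi/2,"jamb")
c=get_calibration("wrist");w=camera("wrist");cv2.imwrite("pics/w3.png",w)
np.save("w3.npy",c,allow_pickle=True)
print({k:np.round(v,4).tolist() for k,v in c.items()})
E
```

```text
jamb xyz cm [11.71 -2.46  0.44] spin -0.1 t 8.53 tcp [0.5364 0.1319 0.2645] [-3.140e+00  2.000e-03  1.527e+00]
{'vertical_fov': 59.5973, 'cx': 323.5174, 'cy': 238.3733, 'R': [[0.999, -0.0442, -0.0023], [-0.0422, -0.9664, 0.2534], [-0.0134, -0.2531, -0.9674]], 't': [-0.5289, 0.1072, 0.4652]}
```

View pics/w3.png

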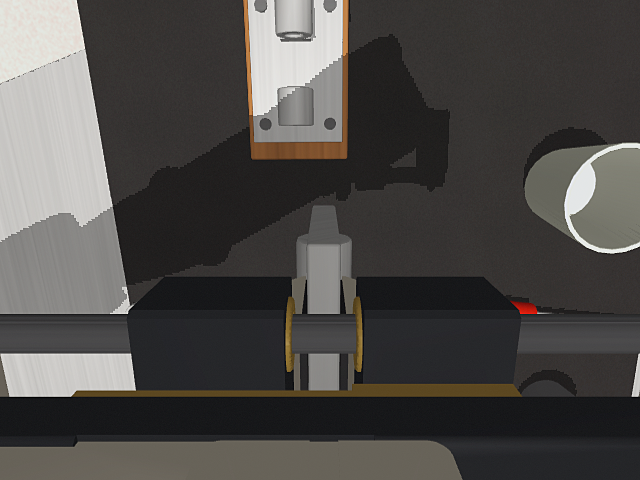

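The wrist view shows the near knuckle at columns 278–313, rows 86–125, and the far knuckle at columns 274–315, above row 41. The held leaf's far plate edge spans rows 205–240 at column 324. I'll measure those edges to sub-pixel from profiles.

```bash
python3 - <<'E'
from h import *
g=cv2.GaussianBlur(cv2.cvtColor(cv2.imread("pics/w3.png"),cv2.COLOR_BGR2GRAY),(3,3),0).astype(float)
def prof(n,p,o,th=6):
    d=np.gradient(p);print(n,[(o+i,round(d[i],1)) for i in range(1,len(d)-1) if abs(d[i])>th and abs(d[i])>=abs(d[i-1]) and abs(d[i])>abs(d[i+1])])
prof("leaf rows c318-330",g[190:300,318:331].mean(1),190,3)
prof("leaf knuckle rows c300-306",g[220:300,300:307].mean(1),220,3)
prof("leaf knuckle rows c342-348",g[220:300,342:349].mean(1),220,3)
prof("leaf cols r212-222",g[212:222,290:360].mean(0),290,3)
prof("leaf cols r250-270",g[250:270,285:365].mean(0),285,3)
prof("knuckle rows c288-302",g[0:165,288:303].mean(1),0,3)
prof("near knuckle cols r95-118",g[95:118,235:365].mean(0),235,3)
prof("far knuckle cols r5-25",g[8:25,235:365].mean(0),235,3)
for r in(15,60,100,130,150): prof(f"wood cols r{r}",g[r-2:r+3,235:365].mean(0),235,5)
E
```

```text
leaf rows c318-330 [(195, np.float64(6.7)), (205, np.float64(14.0)), (244, np.float64(17.0))]
leaf knuckle rows c300-306 [(234, np.float64(11.3)), (243, np.float64(5.6)), (276, np.float64(-4.1)), (279, np.float64(-5.3))]
leaf knuckle rows c342-348 [(235, np.float64(11.0)), (243, np.float64(10.4)), (276, np.float64(-7.4))]
leaf cols r212-222 [(311, np.float64(12.6)), (336, np.float64(-13.9))]
leaf cols r250-270 [(296, np.float64(17.7)), (301, np.float64(3.8)), (305, np.float64(-3.1)), (308, np.float64(11.8)), (339, np.float64(-11.1)), (341, np.float64(6.4)), (351, np.float64(-21.5))]
knuckle rows c288-302 [(31, np.float64(-43.4)), (34, np.float64(38.7)), (37, np.float64(-38.4)), (41, np.float64(54.1)), (85, np.float64(-35.0)), (88, np.float64(8.6)), (91, np.float64(-5.7)), (93, np.float64(-7.6)), (124, np.float64(-11.8)), (126, np.float64(16.1)), (141, np.float64(-25.1)), (158, np.float64(-19.9))]
near knuckle cols r95-118 [(248, np.float64(32.4)), (252, np.float64(31.7)), (263, np.float64(-4.0)), (270, np.float64(-6.1)), (277, np.float64(-33.5)), (280, np.float64(7.0)), (289, np.floa
[... 799 characters left out ...]
.6)), (351, np.float64(9.1))]
wood cols r60 [(246, np.float64(35.8)), (250, np.float64(30.9)), (333, np.float64(-13.8)), (338, np.float64(-18.7)), (342, np.float64(-24.4)), (347, np.float64(-22.7))]
wood cols r100 [(248, np.float64(36.4)), (252, np.float64(33.2)), (277, np.float64(-45.3)), (281, np.float64(-5.1)), (313, np.float64(20.1)), (342, np.float64(-21.9)), (347, np.float64(-23.7))]
wood cols r130 [(242, np.float64(-5.3)), (249, np.float64(21.1)), (254, np.float64(21.6)), (261, np.float64(-9.3)), (268, np.float64(7.2)), (326, np.float64(-7.0)), (333, np.float64(8.1)), (341, np.float64(-24.6)), (347, np.float64(-23.2))]
wood cols r150 [(251, np.float64(20.6)), (347, np.float64(-23.2))]
```

```bash
python3 - <<'E'
from h import *
np.set_printoptions(precision=4,suppress=True)
c=np.load("w3.npy",allow_pickle=True).item()
P=lambda u,v,z:onz(c,(u,v),z)
a=P(295,106,.08);b=P(294,16,.08)
print("axis pts",a,b,"yaw",-np.arctan2((b-a)[0],(b-a)[1]))
r=[P(295,16,.094)]
e1=P(294.9,85.3,.094);e2=P(294.2,31,.094);e3=P(294.2,41,.066);e4=P(295.2,125,.094)
print("gap ends",e1,e2,e3,"near end",e4,"len",e1[1]-e4[1])
print("wood near",P(299,158,.05),"plate near",P(297,141,.058))
for rr,l,h in((15,244,348),(60,246,347),(100,248,347),(130,249,347)): q=(P(l,rr,.05)+P(h,rr,.05))/2;print("wood mid",q,"width",P(h,rr,.05)[0]-P(l,rr,.05)[0])
tcp=np.array([.5364,.1319,.2645]);yaw=1.527
tx=np.array([np.cos(yaw),np.sin(yaw),0]);ty=np.array([np.sin(yaw),-np.cos(yaw),0])
for n,u,v,dz,yy in(("plate top far",323.5,244,.0413,.035),("plate bot far",323.5,205,-.0237,.035),("kn far",324,234.5,-.0437+.009,.015),("kn axis",323.7,260,-.0437,0)):
    p=P(u,v,tcp[2]+dz);print(n,p,"tool x",(p-tcp)@tx-yy,"tool y",(p-tcp)@ty)
E
```

```text
axis pts [0.517 0.216 0.08 ] [0.5201 0.2795 0.08  ] yaw -0.04980380603037409
gap ends [0.5187 0.2298 0.094 ] [0.5204 0.2664 0.094 ] [0.5184 0.2652 0.066 ] near end [0.5172 0.2016 0.094 ] len 0.02822992735448357
wood near [0.5158 0.1742 0.05  ] plate near [0.5155 0.1889 0.058 ]
wood mid [0.5201 0.2873 0.05  ] width 0.08358972740855042
wood mid [0.5185 0.2537 0.05  ] width 0.08323375041990078
wood mid [0.5174 0.2223 0.05  ] width 0.08346340781752704
wood mid [0.5164 0.1978 0.05  ] width 0.08407187111610037
plate top far [0.5375 0.166  0.3058] tool x -0.0008497413768430787 tool y -0.00042089934199317095
plate bot far [0.5373 0.1658 0.2408] tool x -0.0011374399424732909 tool y -0.0005731798735109347
kn far [0.5368 0.1497 0.2298] tool x 0.002798776013735859 tool y -0.000369547845526915
kn axis [0.536  0.1342 0.2208] tool x 0.0023258204309904856 tool y -0.0005325526193838756
```

The gap measures 36.6 mm and the knuckle 28.2 mm, so the measurement holds. The hole axis centre is at (0.5186, 0.2483) with yaw −0.045. The leaf sits 1 mm back along tool x, consistent at the plate and the knuckle face. TCP target: (0.519, 0.2493, 0.1237).

```bash
python3 - <<'E'
from h import *
plan([.519,.2493,.19],-.045+np.pi/2,"above")
E
```

```text
above xyz cm [11.66 -2.27  7.47] spin 0.0 t 8.58 tcp [0.5366 0.1319 0.2649] [-3.140e+00  1.000e-03  1.526e+00]
```

Request:
move_arm(commands=[{"gripper": 0, "x": 2.5, "y": -0.5, "z": 0, "spin": 0}, {"gripper": 0, "x": 5.5, "y": -1.1, "z": 0, "spin": 0}, {"gripper": 0, "x": 8.5, "y": -1.7, "z": 1, "spin": 0}, {"gripper": 0, "x": 10.7, "y": -2.1, "z": 3.5, "spin": 0}, {"gripper": 0, "x": 11.6, "y": -2.3, "z": 6, "spin": 0}, {"gripper": 0, "x": 11.6, "y": -2.3, "z": 7.5, "spin": 0}, {"gripper": 0, "x": 11.6, "y": -2.3, "z": 7.5, "spin": 0}, {"gripper": 0, "x": 11.6, "y": -2.3, "z": 7.5, "spin": 0}])

```text
time: 9.25
tcp_pos: [0.5186, 0.2492, 0.1901]
tool_rot: [-3.14, 0.002, 1.527]
force: [0.4, -0.4, -3.5]
width: 0.0099
gripper_force: 40.0
```

Request:
move_arm(commands=[{"gripper": 0, "x": 0, "y": 0, "z": 0, "spin": 0}, {"gripper": 0, "x": 0, "y": 0, "z": 0, "spin": 0}, {"gripper": 0, "x": 0, "y": 0, "z": 0, "spin": 0}])

```text
time: 9.5
tcp_pos: [0.5193, 0.2506, 0.192]
tool_rot: [3.14, -0.001, 1.527]
force: [0.3, -0.5, -4.0]
width: 0.0098
gripper_force: 40.0
```

```bash
python3 - <<'E'
from h import *
plan([.519,.2493,.1237],-.045+np.pi/2,"final")
s=camera("scene");cv2.imwrite("pics/s4.png",cv2.resize(s[190:280,330:420],(600,600),interpolation=cv2.INTER_CUBIC))
t=camera("top");cv2.imwrite("pics/t4.png",t)
E
```

```text
final xyz cm [-0.14 -0.04  6.83] spin 0.1 t 9.5 tcp [0.5193 0.2506 0.192 ] [ 3.140e+00 -1.000e-03  1.527e+00]
```

View pics/s4.png

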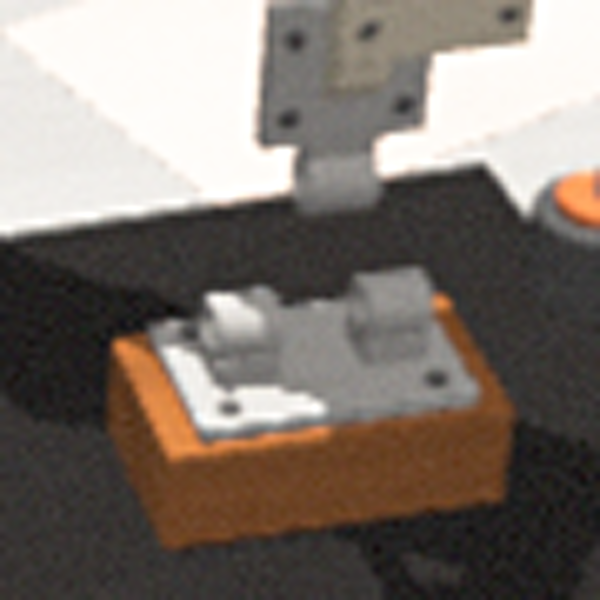

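The scene view shows the leaf hanging upright over the jamb, knuckle at crop (339,182) and fixed knuckles near (243,330) and (392,310). Projecting the expected points as a check.

```bash
python3 - <<'E'
from h import *
S=get_calibration("scene")
q=lambda X:[round((a-o+.5)*600/90-.5) for a,o in zip(proj(S,np.array(X)),(330,190))]
y=np.array([.045,1,0])
for z,n,cxy in((.1483,"leaf",[.5188,.2496]),(.08,"hole",[.5186,.2483])):
  for d in(-.0465,-.0185,-.015,0,.015,.0185,.0465): print(n,d,q(np.array([*cxy,z])+y*d))
E
```

```text
leaf -0.0465 [222, 194]
leaf -0.0185 [288, 186]
leaf -0.015 [297, 185]
leaf 0 [332, 181]
leaf 0.015 [367, 176]
leaf 0.0185 [375, 175]
leaf 0.0465 [442, 167]
hole -0.0465 [207, 332]
hole -0.0185 [273, 323]
hole -0.015 [281, 322]
hole 0 [315, 318]
hole 0.015 [350, 313]
hole 0.0185 [357, 312]
hole 0.0465 [422, 304]
```

The scene camera is too coarse here, at about 3 mm per pixel, and it hints at +2 mm in y. I'll lower to just above the knuckles and check with the wrist camera, averaging the pose readings.

Request:
move_arm(commands=[{"gripper": 0, "x": 0, "y": 0, "z": 1.2, "spin": 0}, {"gripper": 0, "x": 0, "y": 0, "z": 2.4, "spin": 0}, {"gripper": 0, "x": 0, "y": 0, "z": 3.2, "spin": 0}, {"gripper": 0, "x": 0, "y": 0, "z": 3.2, "spin": 0}, {"gripper": 0, "x": 0, "y": 0, "z": 3.2, "spin": 0}, {"gripper": 0, "x": 0, "y": 0, "z": 3.2, "spin": 0}])

```text
time: 10.1
tcp_pos: [0.5184, 0.251, 0.1586]
tool_rot: [-3.141, -0.0, 1.529]
force: [0.1, 1.0, -3.5]
width: 0.0102
gripper_force: 40.0
```

```bash
python3 - <<'E'
from h import *
P=[];A=[];ims=[];ts=[]
for i in range(8):
    s=observe();P.append(s["tcp_pos"]);A.append(s["tool_rot"][2]);c=get_calibration("wrist");ts.append(-np.array(c["R"]).T@c["t"]);ims.append(camera("wrist").astype(float))
print("tcp",np.mean(P,0).round(4),np.std(P,0).round(4),np.mean(A),"cam",np.mean(ts,0).round(4),np.std(ts,0).round(4))
w=np.mean(ims,0).astype(np.uint8);cv2.imwrite("pics/w5.png",w);np.save("w5.npy",c,allow_pickle=True)
print(proj(c,np.array([.5186,.2483,.08])))
cv2.imwrite("pics/w5c.png",cv2.resize(w[150:390,200:440],(600,600),interpolation=cv2.INTER_CUBIC))
E
```

```text
tcp [0.5186 0.251  0.159 ] [0.0001 0.0001 0.0002] 1.5287690407033498 cam [0.5208 0.3169 0.3162] [0.     0.0001 0.0002]
[324.7, 250.1]
```

View pics/w5c.png

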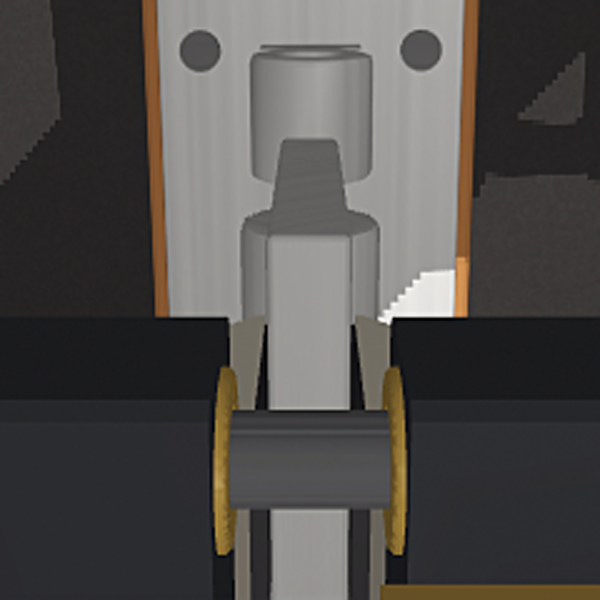

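The leaf knuckle is centred at crop column 310 and the far fixed knuckle at column 311. The far knuckle's ends are at rows 52 and 182, and the plate's far edge is at rows 140 (bottom) and 235 (top).

```bash
python3 - <<'E'
from h import *
g=cv2.cvtColor(cv2.imread("pics/w5.png"),cv2.COLOR_BGR2GRAY).astype(float)
c=np.load("w5.npy",allow_pickle=True).item()
def prof(n,p,o,th=3):
    d=np.gradient(p);print(n,[(o+i,round(float(d[i]),1)) for i in range(1,len(d)-1) if abs(d[i])>th and abs(d[i])>=abs(d[i-1]) and abs(d[i])>abs(d[i+1])])
prof("plate rows",g[190:260,318:330].mean(1),190)
prof("fixed rows mid",g[150:205,315:335].mean(1),150)
prof("fixed side rows",g[150:240,305:309].mean(1),150);prof("fixed side rows R",g[150:240,341:345].mean(1),150)
prof("leaf cols",g[245:265,280:370].mean(0),280);prof("fixed cols",g[180:200,260:390].mean(0),260)
prof("plate cols r212-222",g[212:222,290:360].mean(0),290)
P=lambda u,v,z:onz(c,(u,v),z)
t=np.array([.5186,.251,.159])
to=lambda u,v,z:P(u,v,z).round(4)
print("fixed axis x",to(324.3,190,.08),"leaf axis",to(323.8,255,t[2]-.0437))
print("fixed far end",to(324,170.5,.094)," near end",to(324,222.5,.094))
print("plate far top",to(324,243.7,t[2]+.0413),"bot",to(324,205.7,t[2]-.0237))
E
```

```text
plate rows [(205, -32.8), (244, 22.5)]
fixed rows mid [(167, -40.3), (170, 26.2), (172, -24.4), (174, 28.6)]
fixed side rows [(167, -38.1), (173, 15.9), (223, 12.8), (233, -31.9)]
fixed side rows R [(167, -33.8), (170, -22.6), (173, 20.5), (222, 18.0), (234, -35.2)]
leaf cols [(296, -32.2), (298, 6.5), (301, 4.7), (305, -9.6), (307, 17.1), (339, -19.4), (341, 15.3), (349, -10.0), (351, 25.8), (365, 6.5), (368, 6.2)]
fixed cols [(264, 31.9), (299, -33.1), (302, 8.3), (337, -4.0), (343, -4.8), (349, 33.8), (384, -33.9), (388, -4.0)]
plate cols r212-222 [(300, -27.3), (308, 3.1), (310, -19.5), (336, 23.3), (343, -5.5), (346, -4.2), (348, 23.0)]
fixed axis x [0.5199 0.2836 0.08  ] leaf axis [0.5184 0.256  0.1153]
fixed far end [0.5202 0.2959 0.094 ]  near end [0.519  0.2679 0.094 ]
plate far top [0.5196 0.2851 0.2003] bot [0.5197 0.2845 0.1353]
```

Relative to the gap centre (y ≈ 0.248), the leaf is about 1.6 mm too far in +y, and x agrees within 0.5 mm. I'll correct by −0.15 cm along tool x, then lower 3.5 cm slowly.

Request:
move_arm(commands=[{"gripper": 0, "x": -0.15, "y": 0, "z": 0, "spin": 0}, {"gripper": 0, "x": -0.15, "y": 0, "z": 0, "spin": 0}, {"gripper": 0, "x": -0.15, "y": 0, "z": 0.5, "spin": 0}, {"gripper": 0, "x": -0.15, "y": 0, "z": 1, "spin": 0}, {"gripper": 0, "x": -0.15, "y": 0, "z": 1.5, "spin": 0}, {"gripper": 0, "x": -0.15, "y": 0, "z": 2, "spin": 0}, {"gripper": 0, "x": -0.15, "y": 0, "z": 2.5, "spin": 0}, {"gripper": 0, "x": -0.15, "y": 0, "z": 2.5, "spin": 0}])

```text
time: 11.17
tcp_pos: [0.5177, 0.2489, 0.1323]
tool_rot: [-3.14, 0.001, 1.529]
force: [-0.2, -0.6, -3.5]
width: 0.0095
gripper_force: 40.0
```

```bash
python3 - <<'E'
from h import *
P=[];F=[]
for i in range(4): s=observe();P.append(s["tcp_pos"]);F.append(s["force"]);camera("wrist")
print(np.mean(P,0).round(4),np.mean(F,0).round(2))
plan([.519,.2493,.1237],-.045+np.pi/2,"final")
E
```

```text
[0.518  0.2492 0.1331] [ 0.05 -0.31 -3.61]
final xyz cm [-0.02  0.05  1.02] spin 0.2 t 11.37 tcp [0.5185 0.2495 0.1339] [ 3.141 -0.     1.529]
```

Request:
move_arm(commands=[{"gripper": 0, "x": 0, "y": 0.05, "z": 0.3, "spin": 0}, {"gripper": 0, "x": 0, "y": 0.05, "z": 0.6, "spin": 0}, {"gripper": 0, "x": 0, "y": 0.05, "z": 0.9, "spin": 0}, {"gripper": 0, "x": 0, "y": 0.05, "z": 0.95, "spin": 0}, {"gripper": 0, "x": 0, "y": 0.05, "z": 0.95, "spin": 0}, {"gripper": 0, "x": 0, "y": 0.05, "z": 0.95, "spin": 0}, {"gripper": 0, "x": 0, "y": 0.05, "z": 0.95, "spin": 0}, {"gripper": 0, "x": 0, "y": 0.05, "z": 0.95, "spin": 0}])

```text
time: 12.03
tcp_pos: [0.5189, 0.2494, 0.1243]
tool_rot: [3.141, -0.0, 1.529]
force: [0.5, 0.4, -3.4]
width: 0.0094
gripper_force: 40.0
```

```bash
python3 - <<'E'
from h import *
P=[];F=[];A=[];W=[];ims=[]
for i in range(6): s=observe();P.append(s["tcp_pos"]);F.append(s["force"]);A.append(s["tool_rot"]);c=get_calibration("wrist");ims.append(camera("wrist").astype(float))
t=np.mean(P,0);print(t.round(4),np.mean(F,0).round(2),A[-1],s["width"])
w=np.mean(ims,0).astype(np.uint8);cv2.imwrite("pics/w6.png",w);g=cv2.cvtColor(w,cv2.COLOR_BGR2GRAY).astype(float)
def prof(n,p,o,th=5):
    d=np.gradient(p);print(n,[(o+i,round(float(d[i]),1)) for i in range(1,len(d)-1) if abs(d[i])>th and abs(d[i])>=abs(d[i-1]) and abs(d[i])>abs(d[i+1])])
prof("plate rows",g[170:265,318:330].mean(1),170)
for a in(300,303,342,345): prof(f"rows c{a}",g[140:265,a:a+4].mean(1),140)
prof("leaf cols",g[245:265,270:380].mean(0),270);prof("fixed cols",g[165:185,250:400].mean(0),250)
H=np.array([.5186,.2482,.08]);y=np.array([.045,1,0])
print("pred: plate far top/bot",[proj(c,H+y*.035+[0,0,d]) for d in(.085,.02)],"fixed far face top/bot",[proj(c,H+y*.0465+[0,0,d]) for d in(.014,-.014)],"axis",proj(c,H),proj(c,H+y*.0325))
# flaps
T=get_calibration("top");cv2.imwrite("pics/tend.png",camera("top"))
h=cv2.cvtColor(cv2.imread("pics/tend.png"),cv2.COLOR_BGR2HSV);m=((h[...,0]>8)&(h[...,0]<25)&(h[...,1]>60)&(h[...,2]>40)).astype(np.uint8);m[:, :365]=0;m[:150]=0;m[300:]=0;m[:,540:]=0
k=max(cv2.findContours(m,0,2)[0],key=cv2.contourArea);print("carton box",cv2.boundingRect(k),cv2.minAreaRect(k), "ext pts",[tuple(map(int,k[f(k[:,0,i])][0])) for f,i in((np.argmin,0),(np.argmax,0),(np.argmin,1),(np.argmax,1))])
E
```

```text
[0.5189 0.2494 0.1243] [ 0.13 -0.21 -3.57] [ 3.14145638e+00 -7.16136795e-06  1.52876826e+00] 0.009789909349357485
plate rows [(173, 31.7), (176, -34.5), (178, 34.8), (205, -39.2), (244, 27.0)]
rows c300 [(145, 32.2), (170, -36.9), (172, 30.4), (174, -33.4), (177, 16.9), (235, -21.1), (243, 7.1)]
rows c303 [(144, 32.8), (170, -40.6), (173, -16.5), (177, 19.1), (235, -24.8), (243, 11.2)]
rows c342 [(144, 33.2), (170, -42.8), (173, -27.9), (177, 25.2), (235, -25.5), (243, 21.1)]
rows c345 [(144, 33.2), (170, -21.8), (174, -39.6), (177, 20.4), (233, 18.1), (235, -32.4), (242, 19.6)]
leaf cols [(296, -36.3), (298, 8.0), (301, 5.5), (305, -12.4), (307, 21.0), (339, -21.4), (341, 16.9), (349, -12.2), (351, 28.5)]
fixed cols [(254, 31.0), (263, -25.3), (281, 23.8), (295, -20.2), (347, 5.4), (352, 16.3), (365, -27.6), (383, 28.0), (393, -43.2), (398, -6.1)]
pred: plate far top/bot [[324.8, 244.2], [324.4, 204.8]] fixed far face top/bot [[324.5, 176.9], [324.4, 170.9]] axis [324.1, 266.4] [324.3, 202.7]
carton box (372, 164, 146, 124) ((445.83538818359375, 225.64573669433594), (99.74246215820312, 125.1637954711914), 73.68614959716797) ext pts [(372, 196), (517, 247), (484, 164), (409, 287)]
```

The leaf's edges match the aligned prediction within about 1 px (0.5 mm). The wrist force is unchanged, so there is no contact with the jamb. Both flaps sit at about 2.25 rad. Handing in.

```bash
python3 -c "
from rig import *
print(job_done())"
```

```text
the job is handed in; nothing more can be done
None
```

The job is handed in: the gripper holds the leaf in line with the jamb hinge, measured to about 1 mm with no sign of contact with the jamb, and both flaps are folded back to about 2.25 rad; the judge returned no verdict.

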